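# Shut and lock the lamp-box lid

### The job

The access lid of the light-source box on the microscope bench has been left ajar. Push the lid down with the fingertips until it is fully shut, and only then set a fingertip in the slot of the round cam fastener on it and turn it clockwise, about a quarter turn, as far as it goes, so that the lid is locked. Nothing is to be gripped or lifted, do not raise the lid, and leave the things standing around and on the box where they are.

Things in the scene. Friction and masses are not known exactly. Their poses are not given: they have to be found in the camera images.
- lamp_box: white metal light-source box, fixed, 300 (x) x 230 (y) x 90 mm high. Origin: centre of its underside; -x is its front, towards the robot. A grey lid covers its front 215 mm; the rear 85 mm is a fixed deck 90 mm above the bench, where two objectives stand. The lid's hinge line runs along the box's y at x = +65 mm, z = 90 mm
- lid (a joint): lid angle, rad: 0 = fully shut (level, on the rim), grows as the front edge rises; starts ajar at 0.2 to 0.5. The hinge is stiff: the lid stays where left and goes down under about 2 to 4 N at its front. Plate 215 mm from hinge to front edge, 230 mm wide, 8 mm thick, underside at hinge height when shut, so its top is then 98 mm above the bench
- lid_front (a point): point on the lid's top surface on its centre line, 190 mm from the hinge, 25 mm from the front edge; axes are the lid's: x towards the hinge, y along it, z out of its top. The bare plate 60 to 100 mm to either side of it along y is free to press on
- fastener (a joint): turn of the cam fastener, rad: 0 = open (slot along the lid's y), grows clockwise seen from above to a hard stop at 1.571 = locked (slot along x, front to back). Starts at 0 to 0.3; friction about 0.1 N m, stays where left. Its cam tongue below then hooks under a keeper; if turned before the lid is down, the tongue fouls the keeper and the lid cannot shut
- slot (a point): centre of the slot's floor; y along the slot, z out of the lid. Round grey head, 72 mm across, with a black slot floor, on the lid's centre line 160 mm from the hinge; a slot 26 mm wide, 13 mm deep crosses it between two half-moon lands. A fixed collar (90 mm outside, 75 inside), flush with the lands, surrounds it and closes the slot's ends. Lid shut: slot floor 100 mm, top 113 mm above the bench
- objective_a_mid (a point): bystander, loose, to be left alone: steel microscope objective, 28 mm diameter, 45 mm tall, standing on the deck; centre
- objective_b_mid (a point): bystander, loose, to be left alone: steel microscope objective, 28 mm diameter, 36 mm tall, standing on the deck; centre
- slide_box_mid (a point): bystander, loose, to be left alone: flat slide box, 90 by 100 by 34 mm, left (+y) of the lamp box; centre
- oil_bottle_mid (a point): bystander, loose, to be left alone: small amber bottle, 32 mm diameter, 62 mm tall, right of the lamp box; centre
- screwdriver_grip (a point): bystander, loose, to be left alone: screwdriver, 170 mm long, lying right of the lamp box; point on its handle
- dish_mid (a point): bystander, loose, to be left alone: shallow glass dish, 86 mm across, 16 mm high, left of the lamp box; centre
- mouse_mid (a point): bystander, loose, to be left alone: black computer mouse, 104 by 58 by 32 mm, in front of the lamp box at its right; centre

How it is judged:
By the outcome, as a careful person would: the job done as asked, in the order asked, and still so for the second after the job is handed in, with the robot touching nothing.
It also fails if it takes over 58 s, if anything falls off the work surface, if the arm or the gripper's body presses on something with over 40 N, if the wrist force passes 120 N, or if a joint passes its speed limit or range.

### The arm

A 6-joint arm with a two-finger parallel gripper is mounted at the origin on the work surface. World frame = base frame: x ahead of the robot, y to its left, z up, the work surface at z = 0. Lengths are in m, angles in degrees, forces in N, time in s.
With the tool pointing down it reaches from about 0.4 to 0.825 m from the base axis. Payload 7 kg.
Tool frame: the origin (TCP) lies on the centre line of the jaws, within the pads' length; the fingertips stand 22 mm ahead of it and the grasp point (between the pads) lies 3 mm ahead of it; z points along the fingers, y is the line along which they close (so a half turn about z gives the same grasp; the last joint's range is limited). The gripper opens to 88 mm and grips with 3 to 60 N. Pads are 19 mm wide; open, the fingers measure 130 mm over their backs; the gripper's body (78 mm by 193 mm) begins 47 mm behind the grasp point.
Start: joints at [-58.493, 20.546, 0.682, 0, -70.136, -16.507], TCP at [0.175, -0.652, 0.249] pointing down, gripper open.
Joint ranges: [-176.03, 176.03], [-82.01, 121.73], [-58.28, 71.71], [-173.87, 95.51], [-174.79, -0.11], [-173.66, 173.66]. Speed limits (degrees/s): [136.94, 136.94, 172.46, 180, 180, 180].

### API

Orientations are given as [roll, pitch, yaw] about the fixed x, y, z axes, in that order (R = Rz(yaw) Ry(pitch) Rx(roll)).
In Python, from plant import get_state, cams, r gives the robot as it stands.
- The arm moves only by the tool apply_moves, never from a script. Its argument "targets" is a list of rows, each an object with "dp": the shift along the world's x, y, z in m, a list of three; "yaw": the turn about the world's z in degrees. In form: [{"dp": [x, y, z], "yaw": yaw}, ...]. A call has 1 to 20 rows; each row is the pose to reach, as a shift and turn from the pose commanded when the call began; what a row does not reach only later rows make up. A row lasts 1/12 s, in which the tool goes at most 41.7 mm and 7.16 degrees, less where a joint would pass 70% of its speed; a pose out of reach is approached as far as the arm can. A call with a gripper value outside its range is refused whole. "grip" is the gripper command: -1 is fully open, 1 is shut, values between are in proportion, set as the call begins (left out, the last holds). The fingers move at their own pace and stop on an object; "squeeze" is the grip in N (left out, the last holds). Time passes only in rows, so rows that repeat a pose let the fingers close. It gives the time, the measured TCP pose, the force, the opening and the grip force at its end, in the units of the state.
- get_state(): the state, without advancing time (a new reading comes with each control period).
- cams.capture(name): name is "scene" or "top" or "wrist"; returns a dict with "image" (480x640x3 uint8, red, green, blue), "range_z" (480x640 float32, m along the optical axis (not along the pixel's ray), 0 where there is no reading), "fx", "fy", "cx", "cy" (pixels), "R" (3x3) and "t" (3): a world point X has camera coordinates R X + t; the wrist camera has in their place "T_tool_cam" (4x4, takes a point from camera to tool coordinates, whose origin is the TCP and whose axes are the flange's). Camera axes: x right, y down, z forward; pixel columns grow to the right and rows downward; lengths in m; the calibration is good to about 2 mm. The wrist camera is an equidistant fisheye: a pixel r from the principal point sees the ray r / f radians off the axis. A picture is of the moment at which its call begins: read the wrist's pose just before it.
- r.close_job(): hands the job in; it is judged then, once.
The state is a dict: "time_s": time; "joints": joint angles; "qd": joint speeds; "joint_torque": joint torques, N m; "tcp_pos": TCP position; "eef_rot": TCP orientation; "contact_force": force on the tool from outside, world axes, zero at the start; "moment": the same for the moment, N m; "gripper_width": finger opening in m; "gripper_force": force on a finger pad.
Only numpy, scipy, OpenCV 4.12 (cv2) and the standard library are available. Lean on these libraries where they do the work, as an engineer would, in place of code of your own. Each camera call takes 0.05 s, during which the arm holds its last target. There are 200 camera calls.

## Working session

There is one attempt and no reset: what is moved stays moved. The work goes in short steps, Python scripts to look and compute and a tool call to move; the robot and the scene stay as the last step left them, time stands still between calls to the robot, and variables do not carry over. Pictures are saved under pics/ and viewed, at most 10 in all, crops included, and the job is handed in when it is done.

Besides the shell and the picture viewer there is one more tool, called after ">>>" as name(argument=value, ...), one argument or row to a line, values as JSON. apply_moves: Moves the arm, as the interface text tells. Its arguments: {"type":"object","properties":{"targets":{"type":"array","items":{"type":"object","properties":{"dp":{"type":"array","items":{"type":"number"}},"yaw":{"type":"number"}}}},"grip":{"type":"number"},"squeeze":{"type":"number"}},"required":["targets"]}

```bash
mkdir -p pics
cat > h.py <<'E'
import numpy as np, cv2
from plant import get_state, cams, r
def cloud(c):
    z=c["range_z"];v,u=np.mgrid[:480,:640]
    P=np.stack([(u-c["cx"])/c["fx"]*z,(v-c["cy"])/c["fy"]*z,z],-1)
    W=(P-c["t"])@c["R"]; W[z==0]=np.nan
    return W
E
python3 - <<'E'
from h import *
s=get_state();print({k:np.round(s[k],3) for k in s})
for n in ["top","scene"]:
    c=cams.capture(n);np.savez(f"{n}.npz",**c);cv2.imwrite(f"pics/{n}0.png",c["image"][...,::-1])
    print(n,c["R"],c["t"],c["fx"],(c["range_z"]>0).mean())
E
```

```text
{'time_s': np.float64(0.0), 'joints': array([-5.8492e+01,  2.0590e+01,  6.3300e-01, -1.9000e-02, -7.0134e+01,
       -1.6507e+01]), 'qd': array([ 0.005,  0.067,  0.013, -0.026, -0.049,  0.06 ]), 'joint_torque': array([ 1.0000e-03, -5.8271e+01,  2.9305e+01,  6.9970e+00,  7.0000e-03,
       -0.0000e+00]), 'tcp_pos': array([ 0.175, -0.652,  0.248]), 'eef_rot': array([ 1.79908e+02, -8.00000e-03, -1.65005e+02]), 'contact_force': array([-0.033, -0.454,  0.496]), 'moment': array([ 0.038, -0.01 , -0.035]), 'gripper_force': np.float64(0.0), 'gripper_width': np.float64(0.087)}
top [[-0.02835673 -0.99932049  0.02354679]
 [-0.99177543  0.02518578 -0.12548772]
 [ 0.1248094  -0.02691155 -0.9918157 ]] [0.02479459 0.54911876 0.87743516] 468.20955926263946 0.9960123697916666
scene [[-0.84376542  0.53667368  0.00642462]
 [ 0.36571401  0.58365923 -0.72497943]
 [-0.39282717 -0.609363   -0.68874056]] [ 0.44149658 -0.13048793  1.16478952] 459.331644545063 0.9959440104166667
```

View pics/top0.png

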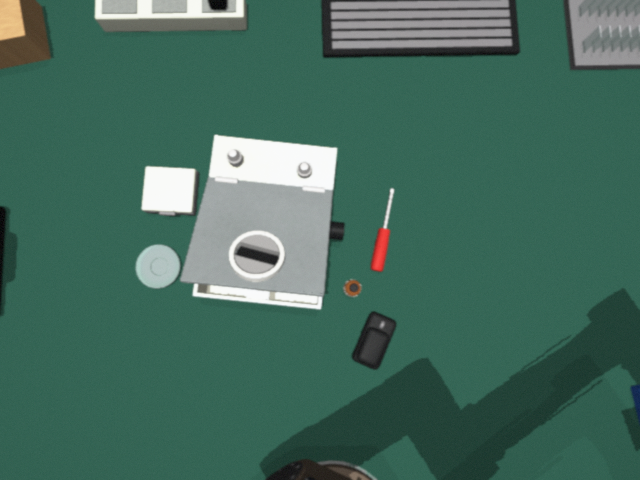

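View pics/scene0.png

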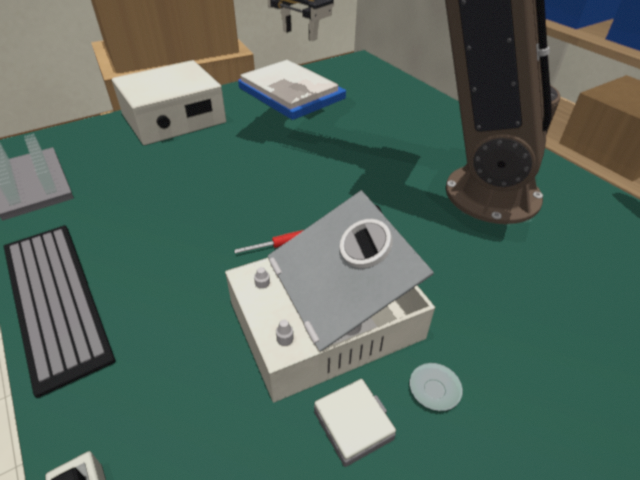

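Top: the box has its deck corners at (214,137) and (337,149), its front rim corners at (195,297) and (322,307), and the ajar lid with its slotted head at (257,255). The mouse is at (375,340) and the bottle at (353,288). The scene view confirms the lid is up.

```bash
cat > m.py <<'E'
from h import *
c=dict(np.load("top.npz"));W=cloud(c)
def ray(u,v,z):
    d=c["R"].T@np.array([(u-c["cx"])/c["fx"],(v-c["cy"])/c["fy"],1]);o=-c["R"].T@c["t"]
    return o+d*(z-o[2])/d[2]
for p in [(214,137),(337,149),(195,297),(322,307)]: print(p,ray(*p,.09).round(4))
im=c["image"].astype(int);Z=W[...,2]
roi=np.zeros((480,640),bool);roi[120:320,180:345]=1
white=roi&(im.min(-1)>150)&(abs(Z-.09)<.012)
dk=white.copy();dk[195:]=0
q=cv2.minAreaRect(np.argwhere(dk)[:,::-1].astype(np.float32));print("deck",[ray(*p,.09).round(4) for p in cv2.boxPoints(q)], np.nanmedian(Z[dk]))
g=roi&(im.max(-1)<150)&(im.min(-1)>60)&(np.ptp(im,-1)<25)&(Z>.085)
g[225:285,222:292]=0
P=W[g];
for _ in range(4):
    m=P.mean(0);n=np.linalg.svd(P-m,full_matrices=False)[2][2];n*=np.sign(n[2]);P=P[abs((P-m)@n)<.004]
print("lid n",n,"tilt",np.arccos(n[2]),"hingeyaw",np.degrees(np.arctan2(-n[1],-n[0])),len(P),P.max(0),P.min(0))
blk=roi&(im.max(-1)<60)&(Z>.1);blk[:225]=0;blk[285:]=0;blk[:,:225]=0;blk[:,290:]=0
k=np.argwhere(blk);rc=cv2.minAreaRect(k[:,::-1].astype(np.float32));S=W[blk];print("slot",rc,np.nanmedian(S,0))
d=np.linalg.svd(S-S.mean(0),full_matrices=False)[2][0];print("slotdir",d)
for nme,p in dict(mouse=(375,340),bottle=(353,288),knob=(337,230),dish=(158,267),oa=(234,153),ob=(305,166)).items(): print(nme,W[p[1],p[0]].round(3))
E
python3 m.py
```

```text
(214, 137) [0.733  0.2005 0.09  ]
(337, 149) [ 0.7051 -0.0287  0.09  ]
(195, 297) [0.4376 0.2344 0.09  ]
(322, 307) [0.4134 0.008  0.09  ]
deck [array([0.6418, 0.2123, 0.09  ]), array([0.738 , 0.2023, 0.09  ]), array([ 0.7074, -0.0292,  0.09  ]), array([ 0.6114, -0.0159,  0.09  ])] 0.08968717707268467
lid n [ 0.33164613 -0.074042    0.94049382] tilt 0.3467157148315529 hingeyaw 167.414758744565 112 [0.68497287 0.23389209 0.18931972] [ 0.43325515 -0.00737472  0.10211639]
slot ((257.1328125, 255.00210571289062), (39.937713623046875, 8.30962085723877), 14.931418418884277) [0.50333893 0.11497297 0.16596928]
slotdir [-0.28055446 -0.9563179   0.08212961]
mouse [ 0.347 -0.093  0.03 ]
bottle [ 0.446 -0.052  0.062]
knob [ 0.555 -0.025  0.066]
dish [0.499 0.329 0.   ]
oa [0.687 0.156 0.137]
ob [0.664 0.032 0.125]
```

>>> apply_moves(
  targets=[
    {"dp": [0.02,0.03,0.01],"yaw": 3},
    {"dp": [0.05,0.06,0.03],"yaw": 10},
    {"dp": [0.07,0.09,0.05],"yaw": 17},
    {"dp": [0.09,0.12,0.06],"yaw": 24},
    {"dp": [0.11,0.15,0.06],"yaw": 31},
    {"dp": [0.13,0.18,0.06],"yaw": 38},
    {"dp": [0.15,0.21,0.06],"yaw": 45},
    {"dp": [0.17,0.24,0.06],"yaw": 52},
    {"dp": [0.19,0.27,0.06],"yaw": 59},
    {"dp": [0.21,0.3,0.06],"yaw": 66},
    {"dp": [0.23,0.33,0.06],"yaw": 73},
    {"dp": [0.25,0.36,0.06],"yaw": 80},
    {"dp": [0.27,0.39,0.06],"yaw": 87},
    {"dp": [0.28,0.42,0.06],"yaw": 94},
    {"dp": [0.29,0.45,0.06],"yaw": 101},
    {"dp": [0.29,0.48,0.06],"yaw": 108},
    {"dp": [0.29,0.51,0.06],"yaw": 115},
    {"dp": [0.29,0.54,0.06],"yaw": 122},
    {"dp": [0.29,0.57,0.06],"yaw": 129},
    {"dp": [0.29,0.6,0.06],"yaw": 136},
  ],
  grip=1,
  squeeze=20,
)

```text
time_s: 1.77
tcp_pos: [0.4642, -0.0506, 0.3084]
eef_rot: [180.0, 0.0, -28.7]
contact_force: [0.8, 0.6, -0.2]
gripper_width: 0.0005
gripper_force: 0.0
```

>>> apply_moves(
  targets=[
    {"dp": [0.001,0.03,0],"yaw": 3},
    {"dp": [0.002,0.06,0],"yaw": 6},
    {"dp": [0.004,0.09,0],"yaw": 9},
    {"dp": [0.006,0.12,0],"yaw": 12},
    {"dp": [0.008,0.15,0],"yaw": 13},
    {"dp": [0.011,0.18,-0.01],"yaw": 13},
    {"dp": [0.011,0.21,-0.03],"yaw": 13},
    {"dp": [0.011,0.235,-0.05],"yaw": 13},
    {"dp": [0.011,0.247,-0.065],"yaw": 13},
    {"dp": [0.011,0.247,-0.075],"yaw": 13},
    {"dp": [0.011,0.247,-0.075],"yaw": 13},
    {"dp": [0.011,0.247,-0.075],"yaw": 13},
  ],
)

```text
time_s: 2.77
tcp_pos: [0.4755, 0.1944, 0.2333]
eef_rot: [179.9, 0.0, -16.0]
contact_force: [0.7, -0.6, 0.4]
gripper_width: 0.0002
gripper_force: 0.0
```

Run:
```python
from h import *
s=get_state();print({k:np.round(s[k],3) for k in ["time_s","joints","tcp_pos","eef_rot","contact_force"]})
c=cams.capture("top");cv2.imwrite("pics/top1.png",c["image"][100:340,150:450,::-1].repeat(2,0).repeat(2,1))
```

```text
{'time_s': np.float64(2.767), 'joints': array([ 4.4173e+01,  5.9710e+00, -2.0659e+01,  1.3000e-02, -6.3455e+01,
        2.9833e+01]), 'tcp_pos': array([0.475, 0.194, 0.233]), 'eef_rot': array([ 1.79921e+02,  3.20000e-02, -1.59880e+01]), 'contact_force': array([ 0.674, -0.622,  0.374])}
```

View pics/top1.png

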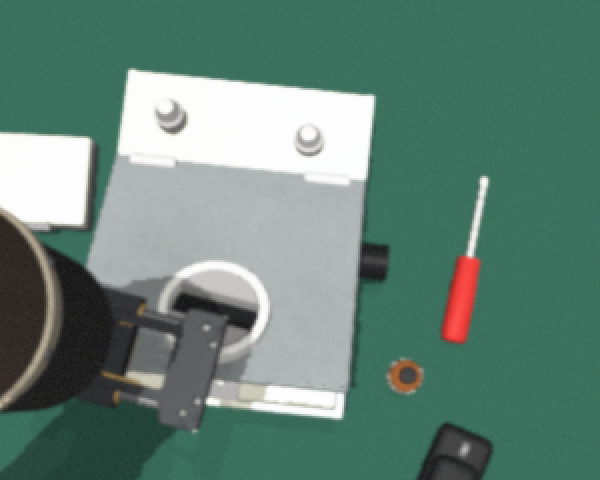

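Gripper is above the left front of the lid (about (190,370) in the crop), and all else is undisturbed. Pressing down.

>>> apply_moves(
  targets=[
    {"dp": [0,0,-0.007]},
    {"dp": [0,0,-0.014]},
    {"dp": [0,0,-0.02]},
    {"dp": [0,0,-0.025]},
    {"dp": [-0.001,0,-0.03]},
    {"dp": [-0.003,0,-0.035]},
    {"dp": [-0.004,0,-0.04]},
    {"dp": [-0.006,0.001,-0.045]},
    {"dp": [-0.007,0.001,-0.05]},
    {"dp": [-0.009,0.001,-0.055]},
    {"dp": [-0.01,0.001,-0.06]},
    {"dp": [-0.011,0.001,-0.065]},
    {"dp": [-0.012,0.001,-0.07]},
    {"dp": [-0.013,0.002,-0.075]},
    {"dp": [-0.014,0.002,-0.08]},
    {"dp": [-0.015,0.002,-0.085]},
    {"dp": [-0.015,0.002,-0.09]},
    {"dp": [-0.016,0.002,-0.095]},
    {"dp": [-0.017,0.002,-0.1]},
    {"dp": [-0.017,0.002,-0.1]},
  ],
)

```text
$.targets[0]: bad value
```

>>> apply_moves(
  targets=[
    {"dp": [0,0,-0.007],"yaw": 0},
    {"dp": [0,0,-0.014],"yaw": 0},
    {"dp": [0,0,-0.02],"yaw": 0},
    {"dp": [0,0,-0.025],"yaw": 0},
    {"dp": [-0.001,0,-0.03],"yaw": 0},
    {"dp": [-0.003,0,-0.035],"yaw": 0},
    {"dp": [-0.004,0,-0.04],"yaw": 0},
    {"dp": [-0.006,0.001,-0.045],"yaw": 0},
    {"dp": [-0.007,0.001,-0.05],"yaw": 0},
    {"dp": [-0.009,0.001,-0.055],"yaw": 0},
    {"dp": [-0.01,0.001,-0.06],"yaw": 0},
    {"dp": [-0.011,0.001,-0.065],"yaw": 0},
    {"dp": [-0.012,0.001,-0.07],"yaw": 0},
    {"dp": [-0.013,0.002,-0.075],"yaw": 0},
    {"dp": [-0.014,0.002,-0.08],"yaw": 0},
    {"dp": [-0.015,0.002,-0.085],"yaw": 0},
    {"dp": [-0.015,0.002,-0.09],"yaw": 0},
    {"dp": [-0.016,0.002,-0.095],"yaw": 0},
    {"dp": [-0.017,0.002,-0.1],"yaw": 0},
    {"dp": [-0.017,0.002,-0.1],"yaw": 0},
  ],
)

```text
time_s: 4.48
tcp_pos: [0.4584, 0.1968, 0.1325]
eef_rot: [180.0, 0.0, -16.0]
contact_force: [0.5, -0.0, -0.1]
gripper_width: 0.0003
gripper_force: 0.0
```

Run:
```python
from h import *
c=cams.capture("scene");cv2.imwrite("pics/s1.png",c["image"][150:430,200:480,::-1].repeat(2,0).repeat(2,1))
print(get_state()["contact_force"])
```

```text
[0.67197714 0.48308672 0.11557568]
```

View pics/s1.png

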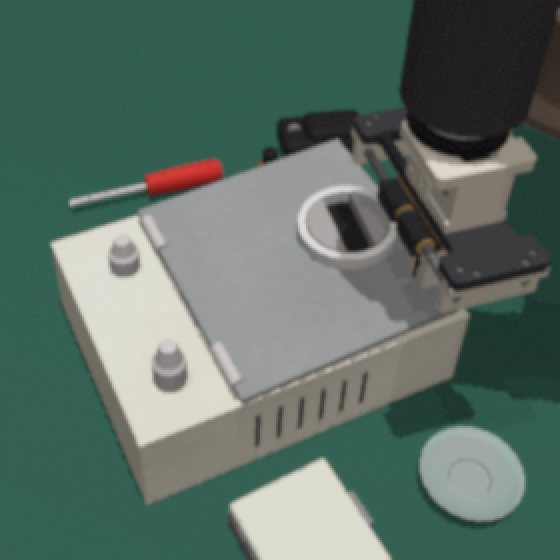

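The lid is nearly down under the fingertips, with the collar at (347,225) in the crop and bystanders in place. I'll press on to the rim.

>>> apply_moves(
  targets=[
    {"dp": [0,0,-0.003],"yaw": 0},
    {"dp": [0,0,-0.006],"yaw": 0},
    {"dp": [0,0,-0.009],"yaw": 0},
    {"dp": [0,0,-0.012],"yaw": 0},
    {"dp": [0,0,-0.014],"yaw": 0},
    {"dp": [0,0,-0.016],"yaw": 0},
    {"dp": [0,0,-0.016],"yaw": 0},
  ],
)

```text
time_s: 5.12
tcp_pos: [0.4587, 0.1971, 0.12]
eef_rot: [-180.0, -0.0, -15.9]
contact_force: [-12.8, -2.1, 30.9]
gripper_width: 0.0004
gripper_force: 15.0
```

Tips stopped at the 98 mm shut height with 31 N, so the lid is shut. I'll lift and look at the slot.

>>> apply_moves(
  targets=[
    {"dp": [0,0,0.01],"yaw": 0},
    {"dp": [0,0,0.035],"yaw": 0},
    {"dp": [0,0,0.065],"yaw": 0},
    {"dp": [0.005,-0.02,0.09],"yaw": 0},
    {"dp": [0.01,-0.05,0.11],"yaw": 0},
    {"dp": [0.015,-0.07,0.11],"yaw": 0},
    {"dp": [0.02,-0.08,0.11],"yaw": 0},
    {"dp": [0.02,-0.08,0.11],"yaw": 0},
    {"dp": [0.02,-0.08,0.11],"yaw": 0},
    {"dp": [0.02,-0.08,0.11],"yaw": 0},
  ],
)

```text
time_s: 5.95
tcp_pos: [0.4785, 0.1173, 0.2268]
eef_rot: [179.9, 0.1, -16.0]
contact_force: [-0.0, 0.2, -0.3]
gripper_width: 0.0004
gripper_force: 0.0
```

Run:
```python
from h import *
s=get_state();c=cams.capture("wrist");np.savez("w.npz",p=s["tcp_pos"],e=s["eef_rot"],**c);cv2.imwrite("pics/w1.png",c["image"][...,::-1])
print(s["tcp_pos"],s["eef_rot"],s["contact_force"],c["T_tool_cam"].round(3),c["fx"],c["cx"],c["cy"])
```

```text
[0.47847674 0.11725427 0.2267774 ] [ 1.79946989e+02  5.12289000e-02 -1.60204513e+01] [-0.04974677  0.21934846 -0.26611532] [[-0.    -0.962 -0.272  0.073]
 [ 1.    -0.     0.     0.   ]
 [-0.    -0.272  0.962 -0.135]
 [ 0.     0.     0.     1.   ]] 371.64829954431775 322.2450042038603 240.25208849795285
```

View pics/w1.png

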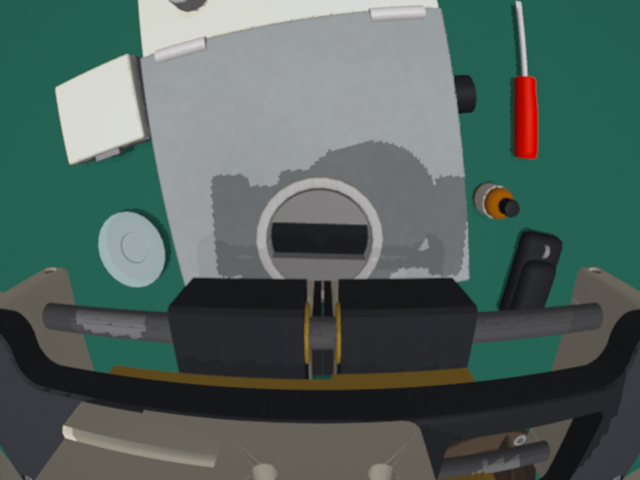

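The shut lid fills the wrist view. The ring is centred near (320,240), the black slot runs (272–368, 222–255), and nothing around it is disturbed.

```bash
cat > w.py <<'E'
from h import *
from scipy.spatial.transform import Rotation as Ro
def wr(c,p,e,uv,z):
    uv=np.atleast_2d(uv).astype(float);d=uv-[c["cx"],c["cy"]];rr=np.hypot(*d.T)+1e-9;th=rr/c["fx"]
    D=np.c_[d/rr[:,None]*np.sin(th)[:,None],np.cos(th)]
    R=Ro.from_euler("xyz",e,degrees=True).as_matrix();T=c["T_tool_cam"]
    D=D@T[:3,:3].T@R.T;o=R@T[:3,3]+p
    return o+D*((z-o[2])/D[:,2])[:,None]
def slot(c,p,e,box):
    im=c["image"].astype(int);u0,v0,u1,v1=box
    m=np.zeros((480,640),np.uint8);m[v0:v1,u0:u1]=(im[v0:v1,u0:u1].max(-1)<45)
    n,l,st,_=cv2.connectedComponentsWithStats(m);k=1+st[1:,4].argmax()
    uv=np.argwhere(l==k)[:,::-1];W=wr(c,p,e,uv,.100)[:,:2]
    ctr,sz,a=cv2.minAreaRect((W*1000).astype(np.float32));b=cv2.boxPoints((ctr,sz,a));s1,s2=b[1]-b[0],b[2]-b[1]
    L=s1 if np.hypot(*s1)>np.hypot(*s2) else s2
    print("slot px",st[k],"ctr",ctr,"size",sz,"dir deg",np.degrees(np.arctan2(L[1],L[0]))%180)
    w=np.zeros((480,640),np.uint8);w[v0-60:v1+30,u0-30:u1+30]=(im.min(-1)>165)[v0-60:v1+30,u0-30:u1+30]
    n,l,st,_=cv2.connectedComponentsWithStats(w);k=1+st[1:,4].argmax();uv=np.argwhere(l==k)[:,::-1]
    h=cv2.convexHull(uv.astype(np.int32))[:,0];W=wr(c,p,e,h[h[:,1]<265],.113)[:,:2]
    A=np.c_[2*W,np.ones(len(W))];x=np.linalg.lstsq(A,(W**2).sum(1),rcond=None)[0]
    print("ring",st[k],x[:2],"R",np.sqrt(x[2]+x[0]**2+x[1]**2))
if __name__=="__main__":
    f=dict(np.load("w.npz"));slot(f,f["p"],f["e"],(262,200,378,262))
    for q in [(143,60),(440,12),(468,278)]:print(q,wr(f,f["p"],f["e"],q,.098))
E
python3 w.py
```

```text
slot px [ 272  223   95   31 2648] ctr (478.9989318847656, 119.16688537597656) size (69.3476791381836, 21.632753372192383) dir deg 72.13684
ring [ 258  179  124   70 1473] [0.48157028 0.11816571] R 0.042942749698946334
(143, 60) [[0.65017973 0.20854993 0.098     ]]
(440, 12) [[ 0.61958904 -0.01336961  0.098     ]]
(468, 278) [[0.41356266 0.01316458 0.098     ]]
```

>>> apply_moves(
  targets=[
    {"dp": [0.0025,0.001,-0.02],"yaw": -2},
    {"dp": [0.0025,0.001,-0.045],"yaw": -2},
    {"dp": [0.0025,0.001,-0.065],"yaw": -2},
    {"dp": [0.0025,0.001,-0.08],"yaw": -2},
    {"dp": [0.0025,0.001,-0.087],"yaw": -2},
    {"dp": [0.0025,0.001,-0.09],"yaw": -2},
    {"dp": [0.0025,0.001,-0.093],"yaw": -2},
    {"dp": [0.0025,0.001,-0.096],"yaw": -2},
    {"dp": [0.0025,0.001,-0.096],"yaw": -2},
    {"dp": [0.0025,0.001,-0.096],"yaw": -2},
  ],
)

```text
time_s: 6.83
tcp_pos: [0.4815, 0.1182, 0.1321]
eef_rot: [-180.0, -0.0, -18.0]
contact_force: [0.6, -0.2, 1.1]
gripper_width: 0.0003
gripper_force: 0.0
```

>>> apply_moves(
  targets=[
    {"dp": [0,0,-0.002],"yaw": 0},
    {"dp": [0,0,-0.004],"yaw": 0},
    {"dp": [0,0,-0.006],"yaw": 0},
    {"dp": [0,0,-0.006],"yaw": 0},
    {"dp": [0,0,-0.006],"yaw": 0},
  ],
)

```text
time_s: 7.25
tcp_pos: [0.4811, 0.1179, 0.1254]
eef_rot: [180.0, 0.0, -18.0]
contact_force: [0.8, -0.1, 0.3]
gripper_width: 0.0004
gripper_force: 0.0
```

>>> apply_moves(
  targets=[
    {"dp": [0,0,0],"yaw": -3},
    {"dp": [0,0,0],"yaw": -6},
    {"dp": [0,0,0],"yaw": -9},
    {"dp": [0,0,0],"yaw": -12},
    {"dp": [0,0,0],"yaw": -15},
    {"dp": [0,0,0],"yaw": -18},
    {"dp": [0,0,0],"yaw": -21},
    {"dp": [0,0,0],"yaw": -24},
    {"dp": [0,0,0],"yaw": -27},
    {"dp": [0,0,0],"yaw": -30},
  ],
)

```text
time_s: 8.08
tcp_pos: [0.481, 0.1184, 0.1256]
eef_rot: [-180.0, 0.0, -48.1]
contact_force: [-1.5, 2.5, 0.7]
gripper_width: 0.0003
gripper_force: 2.7
```

```bash
python3 -c "
from h import *
s=get_state();print(s['moment'],s['contact_force'],s['joints'])"
```

```text
[0.95362017 0.84914124 0.15129837] [-1.53800062  2.54498189  0.66078287] [ 3.65817787e+01  1.06011826e+01 -3.10973329e+01 -4.18496944e-02
 -4.82880414e+01  5.30064066e+00]
```

>>> apply_moves(
  targets=[
    {"dp": [0,0,0],"yaw": -3},
    {"dp": [0,0,0],"yaw": -6},
    {"dp": [0,0,0],"yaw": -9},
    {"dp": [0,0,0],"yaw": -12},
    {"dp": [0,0,0],"yaw": -15},
    {"dp": [0,0,0],"yaw": -18},
    {"dp": [0,0,0],"yaw": -21},
    {"dp": [0,0,0],"yaw": -24},
    {"dp": [0,0,0],"yaw": -27},
    {"dp": [0,0,0],"yaw": -30},
    {"dp": [0,0,0],"yaw": -33},
    {"dp": [0,0,0],"yaw": -36},
    {"dp": [0,0,0],"yaw": -39},
    {"dp": [0,0,0],"yaw": -42},
    {"dp": [0,0,0],"yaw": -45},
    {"dp": [0,0,0],"yaw": -48},
    {"dp": [0,0,0],"yaw": -50},
  ],
)

```text
time_s: 9.5
tcp_pos: [0.481, 0.1186, 0.1256]
eef_rot: [180.0, 0.0, -98.2]
contact_force: [-2.2, 3.5, 0.2]
gripper_width: 0.0004
gripper_force: 3.5
```

```bash
python3 -c "
from h import *
s=get_state();print(s['moment'],s['contact_force'],s['joints'])"
```

```text
[1.29424596 0.86820574 0.09995793] [-2.24523261  3.47259237  0.16022971] [ 36.59182392  10.60332081 -31.08997976  -0.05651853 -48.27960894
 -44.71125403]
```

>>> apply_moves(
  targets=[
    {"dp": [0,0,0],"yaw": -2},
    {"dp": [0,0,0],"yaw": -4},
    {"dp": [0,0,0],"yaw": -6},
    {"dp": [0,0,0],"yaw": -6},
  ],
)

```text
time_s: 9.83
tcp_pos: [0.4811, 0.1186, 0.1256]
eef_rot: [180.0, 0.0, -104.1]
contact_force: [-3.5, 3.7, 0.3]
gripper_width: 0.0004
gripper_force: 2.9
```

```bash
python3 -c "
from h import *
s=get_state();print(s['moment'],s['contact_force'],s['eef_rot'])"
```

```text
[1.47286974 1.00242309 0.05368823] [-3.45464183  3.68015467  0.27064235] [ 1.79989386e+02  4.64071916e-02 -1.04081781e+02]
```

>>> apply_moves(
  targets=[
    {"dp": [0,0,0],"yaw": -1},
    {"dp": [0,0,0],"yaw": -2},
    {"dp": [0,0,0],"yaw": -3},
    {"dp": [0,0,0],"yaw": -3},
  ],
)

```text
time_s: 10.17
tcp_pos: [0.4811, 0.1186, 0.1256]
eef_rot: [180.0, 0.0, -107.0]
contact_force: [-2.8, 5.0, -0.1]
gripper_width: 0.0004
gripper_force: 5.4
```

```bash
python3 -c "
from h import *
s=get_state();print(s['moment'],s['contact_force'],s['eef_rot'])"
```

```text
[1.87333029 1.12658835 0.16953534] [-2.82385702  4.97173102 -0.12009291] [ 1.79994738e+02  4.69402757e-02 -1.07009558e+02]
```

>>> apply_moves(
  targets=[
    {"dp": [0,0,0],"yaw": -1},
    {"dp": [0,0,0],"yaw": -2},
    {"dp": [0,0,0],"yaw": -3},
    {"dp": [0,0,0],"yaw": -3},
  ],
)

```text
time_s: 10.5
tcp_pos: [0.4813, 0.1186, 0.1256]
eef_rot: [-180.0, 0.0, -110.0]
contact_force: [-2.8, 6.3, -0.1]
gripper_width: 0.0007
gripper_force: 16.0
```

```bash
python3 -c "
from h import *
s=get_state();print(s['moment'],s['contact_force'],s['eef_rot'])"
```

```text
[1.82164777 0.86235985 0.67908221] [-2.82099419  6.33881448 -0.13770838] [-1.79988025e+02  4.62182026e-02 -1.09953639e+02]
```

Moment is rising steeply, so this is the hard stop. One small extra push, then I'll unwind and lift.

>>> apply_moves(
  targets=[
    {"dp": [0,0,0],"yaw": -1},
    {"dp": [0,0,0],"yaw": -2},
    {"dp": [0,0,0],"yaw": -2},
  ],
)

```text
time_s: 10.75
tcp_pos: [0.4815, 0.1186, 0.1257]
eef_rot: [-180.0, 0.0, -111.9]
contact_force: [-2.0, 5.3, -0.7]
gripper_width: 0.0005
gripper_force: 24.8
```

```bash
python3 -c "
from h import *
s=get_state();print(s['moment'],s['contact_force'],s['eef_rot'])"
```

```text
[1.99893012 0.57449277 1.02241988] [-1.9915581   5.27531401 -0.66674254] [-1.79971892e+02  4.43596608e-02 -1.11948242e+02]
```

>>> apply_moves(
  targets=[
    {"dp": [0,0,0],"yaw": 4},
    {"dp": [0,0,0],"yaw": 8},
    {"dp": [0,0,0],"yaw": 11},
    {"dp": [0,0,0],"yaw": 11},
  ],
)

```text
time_s: 11.08
tcp_pos: [0.4812, 0.1177, 0.1256]
eef_rot: [180.0, -0.0, -100.9]
contact_force: [0.7, 0.8, -0.2]
gripper_width: 0.0005
gripper_force: 0.4
```

```bash
python3 -c "
from h import *
s=get_state();print(s['moment'],s['contact_force'],s['eef_rot'])"
```

```text
[0.30114643 0.02799968 0.03837399] [ 0.7434075   0.82722922 -0.1910525 ] [ 1.79997437e+02 -3.01657026e-02 -1.00862353e+02]
```

Free of contact; lift straight up and look.

>>> apply_moves(
  targets=[
    {"dp": [0,0,0.01],"yaw": 0},
    {"dp": [0,0,0.03],"yaw": 0},
    {"dp": [0,0,0.06],"yaw": 0},
    {"dp": [0,0,0.09],"yaw": 0},
    {"dp": [0,0,0.12],"yaw": 0},
    {"dp": [0,0,0.15],"yaw": 0},
    {"dp": [0,-0.03,0.17],"yaw": 0},
    {"dp": [0,-0.06,0.17],"yaw": 0},
    {"dp": [0,-0.09,0.17],"yaw": 0},
    {"dp": [0,-0.12,0.17],"yaw": 0},
    {"dp": [0,-0.15,0.17],"yaw": 0},
    {"dp": [0,-0.18,0.17],"yaw": 0},
    {"dp": [0,-0.21,0.17],"yaw": 0},
    {"dp": [0,-0.24,0.17],"yaw": 0},
    {"dp": [0,-0.27,0.17],"yaw": 0},
    {"dp": [0,-0.3,0.17],"yaw": 0},
    {"dp": [0,-0.3,0.17],"yaw": 0},
    {"dp": [0,-0.3,0.17],"yaw": 0},
  ],
)

```text
time_s: 12.58
tcp_pos: [0.4805, -0.1837, 0.296]
eef_rot: [180.0, -0.0, -101.3]
contact_force: [-0.7, -0.3, 1.2]
gripper_width: 0.0004
gripper_force: 0.0
```

Run:
```python
from h import *
c=cams.capture("top");cv2.imwrite("pics/top2.png",c["image"][100:400,120:420,::-1].repeat(2,0).repeat(2,1))
W=cloud(c);im=c["image"].astype(int);m=np.zeros((480,640),bool);m[215:300,215:300]=im[215:300,215:300].max(-1)<60
n,l,st,_=cv2.connectedComponentsWithStats(m.astype(np.uint8));k=1+st[1:,4].argmax()
v,u=np.where(l==k);o=-c["R"].T@c["t"]
D=np.c_[(u-c["cx"])/c["fx"],(v-c["cy"])/c["fy"],np.ones(len(u))]@c["R"];P=o+D*((.1-o[2])/D[:,2])[:,None]
Q=P[:,:2]-P[:,:2].mean(0);d=np.linalg.svd(Q,full_matrices=False)[2][0];print(st[k],P.mean(0),"slot dir",np.degrees(np.arctan2(d[1],d[0]))%180)
print("lid z",[np.nanmedian(W[y-3:y+4,x-3:x+4,2]).round(4) for x,y in [(220,210),(310,215),(210,285),(310,285)]])
```

```text
Traceback (most recent call last):
ValueError: attempt to get argmax of an empty sequence
```

View pics/top2.png

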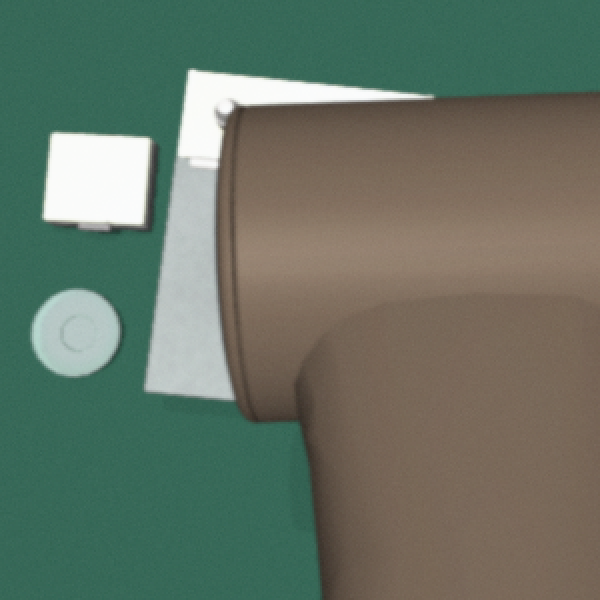

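The upper arm hides the lid in the top view, so I'll move further aside.

>>> apply_moves(
  targets=[
    {"dp": [0,-0.03,0],"yaw": 0},
    {"dp": [0,-0.06,0],"yaw": 0},
    {"dp": [0,-0.09,0],"yaw": 0},
    {"dp": [0,-0.12,0],"yaw": 0},
    {"dp": [-0.02,-0.15,0],"yaw": 0},
    {"dp": [-0.04,-0.18,0],"yaw": 0},
    {"dp": [-0.07,-0.21,0],"yaw": 0},
    {"dp": [-0.1,-0.24,0],"yaw": 0},
    {"dp": [-0.13,-0.27,0],"yaw": 0},
    {"dp": [-0.16,-0.3,0],"yaw": 0},
    {"dp": [-0.19,-0.33,0],"yaw": 0},
    {"dp": [-0.22,-0.36,0],"yaw": 0},
    {"dp": [-0.25,-0.39,0],"yaw": 0},
    {"dp": [-0.28,-0.42,0],"yaw": 0},
    {"dp": [-0.3,-0.45,0],"yaw": 0},
    {"dp": [-0.3,-0.45,0],"yaw": 0},
    {"dp": [-0.3,-0.45,0],"yaw": 0},
  ],
)

```text
time_s: 14.05
tcp_pos: [0.1802, -0.6327, 0.2949]
eef_rot: [179.9, 0.1, -101.2]
contact_force: [-0.0, -0.4, -0.5]
gripper_width: 0.0004
gripper_force: 0.0
```

Run:
```python
from h import *
c=cams.capture("top");cv2.imwrite("pics/top3.png",c["image"][100:400,120:420,::-1].repeat(2,0).repeat(2,1))
W=cloud(c);im=c["image"].astype(int);m=np.zeros((480,640),bool);m[215:300,215:300]=im[215:300,215:300].max(-1)<60
n,l,st,_=cv2.connectedComponentsWithStats(m.astype(np.uint8))
print("lid z",[np.nanmedian(W[y-3:y+4,x-3:x+4,2]).round(4) for x,y in [(220,210),(310,215),(210,285),(310,285)]])
k=1+st[1:,4].argmax()
v,u=np.where(l==k);o=-c["R"].T@c["t"]
D=np.c_[(u-c["cx"])/c["fx"],(v-c["cy"])/c["fy"],np.ones(len(u))]@c["R"];P=o+D*((.1-o[2])/D[:,2])[:,None]
Q=P[:,:2]-P[:,:2].mean(0);d=np.linalg.svd(Q,full_matrices=False)[2][0];print(st[k],P.mean(0),"slot dir",np.degrees(np.arctan2(d[1],d[0]))%180)
```

```text
lid z [np.float64(0.0974), np.float64(0.0976), np.float64(0.0972), np.float64(0.0972)]
[255 257   1   4   4] [0.50289498 0.12568828 0.1       ] slot dir 179.33951096954604
```

View pics/top3.png

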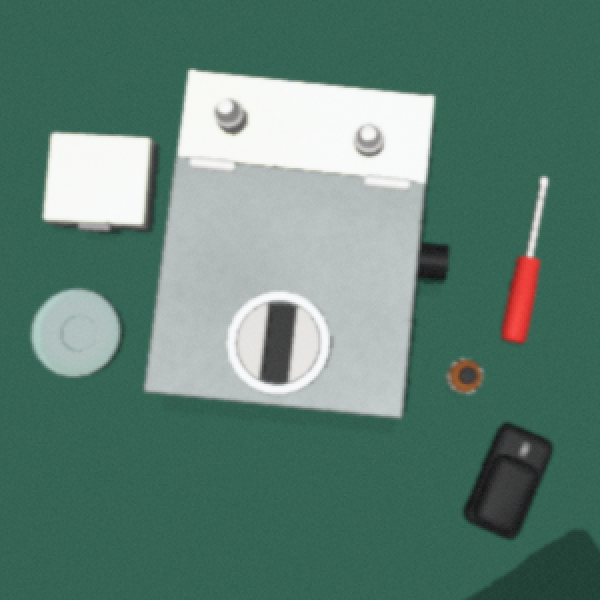

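The lid is level at 97–98 mm. The slot, from (283,303) to (272,382), runs parallel to the box sides, so it is locked, and every bystander is in place.

```bash
python3 -c "
from plant import r
print(r.close_job())"
```

```text
the job is handed in; nothing more can be done
None
```

The lid was pressed fully shut, then the cam fastener was turned clockwise to its hard stop; the last top view shows the lid level, the slot front to back and nothing else moved, and the job is handed in.

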